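# Tongs to the soak pan: raise the drain plate and hold the flanged bushing up to drain

## Robot

A 7-joint arm with a two-finger parallel gripper is mounted at the origin on the work surface. World frame = base frame: x ahead of the robot, y to its left, z up, the work surface at z = 0. Lengths are in m, angles in rad, forces in N, time in s.
With the tool pointing down it reaches from about 0.425 to 0.925 m from the base axis. Payload 6.8 kg.
Tool frame: the origin (TCP) lies on the centre line of the jaws, within the pads' length; the fingertips stand 19 mm ahead of it and the grasp point (between the pads) is the TCP; z points along the fingers, y is the line along which they close (so a half turn about z gives the same grasp; the last joint's range is limited). The gripper opens to 85 mm and grips with 20 to 120 N. Pads are 22 mm wide; open, the fingers measure 114 mm over their backs; the gripper's body (76 mm by 85 mm) begins 54 mm behind the grasp point. The pads swing forward as they close: fully open they stand 13 mm farther back than shut.
Start: joints at [-1.367, 0.477, 0.022, 1.555, -0.011, 1.109, -0.083], TCP at [0.207, 0.642, 0.25] pointing down, gripper open.
Joint ranges: [-2.96, 2.96], [-0.34, 2.1], [-1.41, 1.46], [0.24, 2.44], [-1.37, 4.51], [0.17, 1.92], [-2.96, 2.96]. Speed limits (rad/s): [2.39, 2.39, 3.14, 3.14, 3.14, 3.14, 3.14].

## Interface

Orientations are given as a rotation vector (axis times angle).
In Python, from bench import r gives the robot as it stands. The module is installed in compiled form; this text tells all that it offers.
- The arm moves only by the tool arm_command, never from a script. Its argument "rows" is a list of rows, each an object of numbers: "fingers": the opening, from -1 (shut) to 1 (fully open); "x", "y", "z": the shift along the tool's x, y, z in m; "ax", "ay", "az": the turn, a rotation vector about the tool's x, y, z in degrees. In form: [{"fingers": .., "x": .., "y": .., "z": .., "ax": .., "ay": .., "az": ..}, ...]. A call has 1 to 10 rows; each row shifts and turns the commanded pose from where the row before left it, along the tool's axes as they then stand; what a row does not reach is not made up. A row lasts 1/12 s, in which the tool goes at most 41.7 mm and 7.16 degrees, less where a joint would pass 70% of its speed; a pose out of reach is approached as far as the arm can. A call is refused whole if a number of a shift passes 0.0417 or a number of a turn 7.16, either way. A call with a gripper value outside its range is refused whole. The fingers move at their own pace and stop on an object; "grip_force" is the grip in N (left out, the last holds). Time passes only in rows, so rows that do not move let the fingers close. It gives the time, the measured TCP pose, the force, the opening and the grip force at its end, in the units of the state.
- r.get_obs(): the state, without advancing time (a new reading comes with each control period).
- r.grab_frame(name): name is "side" or "top"; returns a dict with "frame" (400x640x3 uint8, red, green, blue), "depth" (400x640 float32, m along the optical axis (not along the pixel's ray), 0 where there is no reading), "K" (3x3 intrinsics, pixels), "world_from_camera" (4x4, takes a point from camera to world coordinates). Camera axes: x right, y down, z forward; pixel columns grow to the right and rows downward; lengths in m; the calibration is good to about 2 mm. A picture is of the moment at which its call begins.
- r.hand_in(): hands the job in; it is judged then, once.
The state is a dict: "clock": time; "joints": joint angles; "qvel": joint speeds; "tau": joint torques, N m; "tcp_pos": TCP position; "orientation": TCP orientation; "contact_force": force on the tool from outside, world axes, zero at the start; "moment": the same for the moment, N m; "grip_width": finger opening in m; "gripper_force": force on a finger pad.
Only numpy, scipy, OpenCV 4.12 (cv2) and the standard library are available. Lean on these libraries where they do the work, as an engineer would, in place of code of your own. Each camera call takes 0.05 s, during which the arm holds its last target. There are 200 camera calls.

## Task

Draw the black lift knob at the far side of the oil-soak pan straight up to its stop, so that the drain plate with the two bushings stays up at the rim, and let go of the knob. Then take the small steel tongs by their two arms, close them on the flanged bushing (the one with a collar round its foot), lift it about 5 cm clear of the raised plate and finish while still holding it there in the tongs, in the air over the pan so that it can drain, with nothing but the tongs touching it. Leave the plain bushing standing on the raised plate, never touch the flanged bushing with the robot itself, and do not disturb the other things on the bench.

Things in the scene. Friction and masses are not known exactly. Their poses are not given: they have to be found in the camera images.
- pan: Open stainless oil-soak pan, fixed, 162 (x) x 176 (y) mm, walls 3 mm, rim 65 mm high with a flat lip 10 mm outwards all round. Origin: centre of its underside; x points to the side with the lift knob (roughly away from the robot), z up. Inside, a perforated drain plate hangs on an 8 mm upright rod at x = 58 mm; the rod runs in a dark guide sleeve 22 mm across, top 84 mm above the table.
- lift (a joint): Height of the drain plate above its lowest place, m: 0 = down (start), 0.060 = at the stop. A light return spring (20 N/m) pulls it down and the sprung sleeve drags with about 8 N, so drawing it up with both bushings takes about 12 to 14 N, and it stays where it is left.
- lift_knob (a point): Centre of the black lift knob: round, 28 mm across and 18 mm high at its wide part, upright axis, moves with the plate (114 mm above the table when down, 174 mm at the stop). Rod 8 mm thick below it.
- plate_top (a point): Point on the upper face of the drain plate (146 x 164 mm) at the pan's centre, moving with the plate: 10 mm above the table when down, 70 mm when up at the stop, then 5 mm above the rim. Axes as the pan's.
- flanged: Flanged bronze bushing standing on the drain plate: sleeve 24 mm across, 44 mm high, with a collar 34 mm across and 4 mm high round its foot; 90 to 145 g. Origin: centre of its underside, z along its axis (up). It stands about 20 mm from the pan's centre towards -x of the pan and about 42 mm to one side (+y or -y), the plain bushing on the other side.
- plain: Plain bronze bushing, the same without the collar: 24 mm across, 44 mm high, about 95 g. Origin: centre of its underside, z up.
- tongs: Small steel spring tongs, 195 mm long, lying flat on the table, about 100 g, mass centre about 90 mm from the hinge. Origin: on the hinge axis, at the underside; x runs along the centre line from the hinge to the jaws, y across, z up. Two straight flat arms, each spread 0.105 rad off the centre line at rest; squeezing both arms together closes the jaws, the spring opens them again.
- tongs_left: The arm of the tongs on its +y side, origin near the hinge. Arms are 4 mm thick and, from 30 to 150 mm from the hinge, 22 mm high (7 to 29 mm above the underside); the jaws, 154 to 195 mm from the hinge, are flat plates 36 mm high (0 to 36 mm).
- tongs_right: The arm of the tongs on its -y side, alike. Gap between the jaws: 60 mm at rest; closed on a 24 mm thing the arms are parallel, 32 mm over their outsides all along.
- tongs_grip (a point): Point on the tongs' centre line, 95 mm from the hinge, 18 mm above the underside, mid height of the arms: the place to squeeze. Axes as the tongs'. Outside width here 52 mm at rest; squeezing it by 5.5 mm narrows the jaw gap by 10 mm (width 43 mm: gap 44 mm; 32 mm: gap 24 mm). The spring presses out with 7.4 N (open) to 9 N on each arm here.
- tongs_jaws (a point): Point midway between the jaws' flat faces, 172 mm from the hinge, 18 mm above the underside.
- cup: Bystander: stainless measuring cup 76 mm across, 70 mm high, with a side handle. Origin: centre of the underside.
- applicator: Bystander: grey plastic grease applicator (syringe), 205 mm long, 54 mm wide, 34 mm high, lying along its x. Origin: under its middle.
- funnel: Bystander: orange silicone funnel collapsed flat, 108 mm across, 36 mm high. Origin: centre of the underside.
- tin: Bystander: round metal grease tin 84 mm across, 75 mm high. Origin: centre of the underside.
- wrench: Bystander: steel wrench 180 mm long, 8 mm high, lying along its x. Origin: under its middle.
- jar: Bystander: small white jar 38 mm across, 40 mm high. Origin: centre of the underside.
- brush: Bystander: oil brush 170 mm long, 42 mm wide, 20 mm high, lying along its x. Origin: under its middle.
Mind the look-alikes: they are no part of the job. What is shaped like the tongs but green is not meant.

How it is judged:
On the way, in this order (a step that is already met when the one before it is completed fails the run):
1. the lift knob is drawn up to its stop (plate at least 56 of 60 mm up) (value of joint lift above 0.056 m), for 0.2 s.
2. the knob is let go and the gripper has the tongs off the table (contact force between the fingers and tongs above 1 N and contact force between the fingers and pan below 0.1 N and height (world z) of tongs_grip above 0.05 m), for 0.2 s.
3. both jaws of the tongs close on the flanged bushing (contact force between each of tongs_left, tongs_right and flanged above 0.5 N), for 0.2 s.
At the end, for the whole second after the job is handed in: Gripper holds the tongs, both jaws press on the flanged bushing, its foot 100 mm or more above the pan's underside, over the pan's mouth, still, touched only by the tongs; tongs clear of the pan; plate at least 50 mm up with the plain bushing standing on it (all of step 3 and contact force between the fingers and tongs above 1 N and z of flanged in the frame of pan above 0.1 m and linear speed of flanged below 0.03 m/s and x of flanged in the frame of pan between -0.07 and 0.07 m and y of flanged in the frame of pan between -0.08 and 0.08 m and contact force between flanged and pan below 0.05 N and contact force between flanged and plain below 0.05 N and contact force between the fingers and flanged below 0.05 N and contact force between tongs and pan below 0.1 N and value of joint lift above 0.05 m and z of plain in the frame of plate_top between -0.006 and 0.006 m and angle between plain's own z axis and vertical below 0.2 rad); the arm keeps its last pose, push and grip.
It fails at once if the robot itself touches the flanged bushing (contact force between any of the fingers, the arm and flanged above 0.5 N).
It fails at once if the plain bushing is knocked over (angle between plain's own z axis and vertical above 0.5 rad).
It fails at once if a bystander on the bench is moved more than 30 mm (distance of any of cup, applicator, funnel, tin, wrench, jar, brush from where it was at the start of the episode above 0.03 m).
It also fails if it takes over 51 s, if anything falls off the work surface, if the arm or the gripper's body presses on something with over 40 N, if the wrist force passes 120 N, or if a joint passes its speed limit or range.

## Working session

There is one attempt and no reset: what is moved stays moved. The work goes in short steps, Python scripts to look and compute and a tool call to move; the robot and the scene stay as the last step left them, time stands still between calls to the robot, and variables do not carry over. Pictures are saved under pics/ and viewed, at most 11 in all, crops included, and the job is handed in when it is done.

Besides the shell and the picture viewer there is one more tool, called after "Call:" as name(argument=value, ...) on one line, values as JSON. arm_command: Moves the arm, as the interface text tells. Its arguments: {"type":"object","properties":{"rows":{"type":"array"},"grip_force":{"type":"number"}},"required":["rows"]}

```bash
mkdir -p pics; cat > h.py <<'E'
import numpy as np, cv2
from bench import r
def grab(n):
    f=r.grab_frame(n); np.savez('%s.npz'%n,**f); return f
def load(n): return dict(np.load('%s.npz'%n))
def pts(f):
    d=f['depth'];K=f['K'];v,u=np.mgrid[:d.shape[0],:d.shape[1]]
    c=np.stack([(u-K[0,2])*d/K[0,0],(v-K[1,2])*d/K[1,1],d,np.ones_like(d)],-1)
    p=(c@f['world_from_camera'].T)[...,:3]; p[d==0]=np.nan; return p
def save(n,img): cv2.imwrite('pics/%s.png'%n,img[...,::-1])
E
python3 - <<'E'
from h import *
for n in('top','side'):
    f=grab(n); save(n+'0',f['frame']); print(n,f['K'].tolist(),f['world_from_camera'].round(3).tolist())
print(r.get_obs())
E
```

```text
top [[464.38239479723967, 0.0, 316.01412046310566], [0.0, 464.38239479723967, 191.8136623922627], [0.0, 0.0, 1.0]] [[-0.008, -0.999, 0.043, 0.433], [-1.0, 0.009, 0.01, 0.049], [-0.01, -0.043, -0.999, 1.516], [0.0, 0.0, 0.0, 1.0]]
side [[369.5390712321445, 0.0, 315.454047051092], [0.0, 369.5390712321445, 202.33288643014606], [0.0, 0.0, 1.0]] [[0.932, -0.219, 0.289, 0.163], [-0.362, -0.52, 0.773, -0.84], [-0.019, -0.826, -0.564, 0.762], [0.0, 0.0, 0.0, 1.0]]
{'clock': 0.1, 'joints': array([-1.36711914,  0.47772828,  0.02230684,  1.55635992, -0.01149642,
        1.1092985 , -0.0830671 ]), 'qvel': array([ 2.53600950e-04, -4.96233996e-04,  5.78509036e-04, -3.10393693e-03,
        6.07835959e-05,  5.51697506e-04, -4.07391239e-04]), 'tau': array([ 3.20217165e-03, -5.97759247e+01,  1.61293633e+00, -2.81951970e+01,
        1.27879667e-02,  5.09363366e-03,  5.18778552e-05]), 'tcp_pos': array([0.20688952, 0.64197763, 0.24941185]), 'orientation': array([-4.87599837e-01, -3.10336834e+00,  2.60678138e-03]), 'contact_force': array([ 0.56926471, -0.26981449, -0.25968661]), 'moment': array([0.07155397, 0.04904747, 0.07107456]), 'gripper_force': 0.0, 'grip_width': 0.0851634163362006}
```

View pics/top0.png

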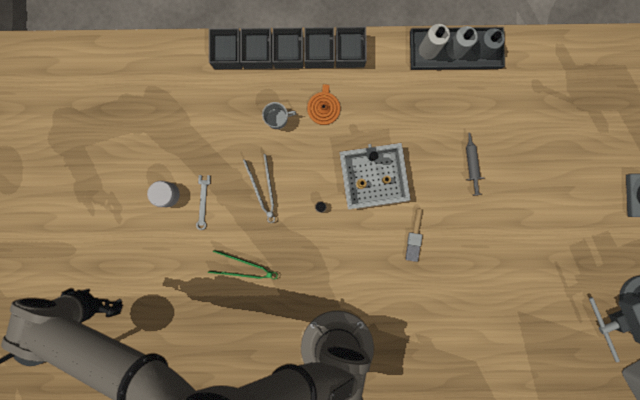

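View pics/side0.png

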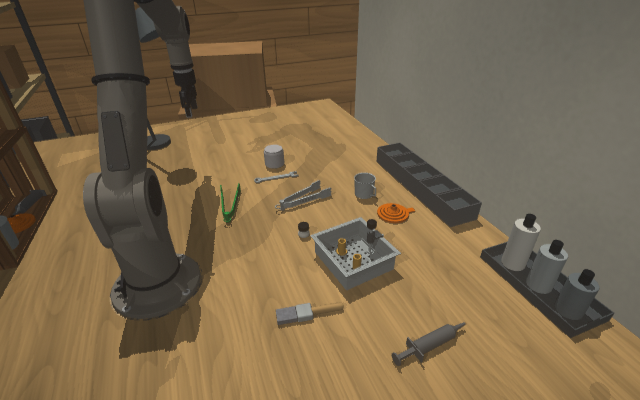

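The top view shows the steel tongs with the hinge at (271,217) and jaws at (247,158)/(266,152). The green look-alike's hinge is at (277,275). The pan centre is near (376,177), the black knob at (374,156), and the bushings at (362,183) and (387,180).
- **Knob candidates:** (374,156) in the pan, or the jar's dark lid at (320,206). I choose the knob in the pan.
- **Tongs candidates:** the steel pair at (260,185), the green pair at (245,265), or the wrench at (203,205). I choose the steel pair.
- **Bushing candidates:** (362,183) or (387,180). A close crop should show which one has the collar.

```bash
python3 - <<'E'
from h import *
t=load('top');s=load('side')
a=cv2.resize(t['frame'][140:225,235:420],None,fx=4,fy=4,interpolation=cv2.INTER_CUBIC)
b=cv2.resize(s['frame'][212:292,305:405],None,fx=4,fy=4,interpolation=cv2.INTER_CUBIC)[:240]
b=cv2.resize(s['frame'][215:285,300:400],None,fx=3.6,fy=3.6,interpolation=cv2.INTER_CUBIC)
im=np.zeros((600,740,3),np.uint8); im[:340]=a; im[345:345+b.shape[0],:b.shape[1]]=b; save('crop0',im)
p=pts(t); F=t['frame'].astype(int)
print('table z',np.nanmedian(p[230:250,290:310,2]))
q=p[145:210,338:415]; c=F[145:210,338:415]
z=q[...,2]
rim=(abs(z-.065)<.006)
m=rim&np.isfinite(z)
from itertools import product
u=np.argwhere(m).astype(np.float32)
xy=q[m][:,:2].astype(np.float32); R=cv2.minAreaRect(xy*1000); print('rim',R)
k=(z>.1)&(c.sum(-1)<200); print('knob',q[k].mean(0),k.sum(),np.nanmax(z))
org=(c[...,0]-c[...,2]>45); n,l,st,ce=cv2.connectedComponentsWithStats(org.astype(np.uint8))
for i in range(1,n):
  if st[i,4]>8:
    mm=l==i; top=mm&(z>np.nanmax(z[mm])-.006); print('bush',ce[i]+[338,145],st[i],q[top].mean(0).round(4),q[mm].mean(0).round(4),np.nanmin(z[mm]))
# tongs
q=p[140:228,236:285]; c=F[140:228,236:285]; m=(q[...,2]>.012)&(q[...,2]<.06)
n,l,st,ce=cv2.connectedComponentsWithStats(m.astype(np.uint8));i=1+np.argmax(st[1:,4]); m=l==i
print(st[1:]); R=cv2.minAreaRect((q[m][:,:2]*1000).astype(np.float32)); print('tongs',R,cv2.boxPoints(R).round(0).tolist())
for lo in range(440,700,15):
  mm=m&(abs(q[...,0]*1000-lo)<4)
  if mm.any(): 
    ys=np.sort(q[mm][:,1]*1000).round(); print(lo,ys, np.nanmax(q[mm][:,2]).round(3))
E
```

```text
table z -0.00014685949557247113
rim ((548.1015014648438, -121.23705291748047), (187.7462158203125, 196.5290985107422), 7.646045684814453)
knob [ 0.60178436 -0.11217753  0.1223054 ] 68 0.13462426692073026
bush [343.6938326  175.73788546] [  0   0  30  65 454] [ 0.5525 -0.0244  0.0044] [nan nan nan] -0.010215709249052907
bush [375.69230769 145.23076923] [34  0 10  2 13] [ 0.649  -0.1347  0.0024] [ 6.491e-01 -1.331e-01 -5.000e-04] -0.006722474671820855
bush [411.33023256 160.34883721] [ 64   0  13  46 215] [ 0.6373 -0.2084  0.0601] [nan nan nan] -0.008964711341588494
bush [407.5 170.6] [69 23  3  6 10] [ 0.5638 -0.2359  0.0008] [ 5.647e-01 -2.356e-01  3.000e-04] -0.0022432374272491895
bush [386.25641026 179.07692308] [44 31  9  7 39] [ 0.5318 -0.1596  0.056 ] [ 0.5344 -0.1594  0.0464] 0.014303945533404194
bush [360.76056338 183.5915493 ] [18 34 11 10 71] [ 0.5246 -0.0809  0.0559] [ 0.5217 -0.0798  0.0312] 0.00473153753594957
bush [411.44444444 195.33333333] [73 48  3  6  9] [ 0.4839 -0.2474  0.0009] [ 4.838e-01 -2.472e-01 -2.000e-04] -0.004411219731195182
bush [394.44043321 206.41155235
[... 425 characters left out ...]
034
470 [203. 203. 205. 205. 208. 208. 240. 240. 243. 244. 247.] 0.033
485 [205. 205. 206. 208. 209. 209. 211. 212. 247. 247. 248. 249. 250. 250.] 0.032
500 [207. 208. 208. 211. 212. 252. 253. 253. 256. 256.] 0.034
515 [210. 210. 211. 212. 214. 214. 256. 259. 260. 262. 263.] 0.033
530 [212. 213. 214. 214. 215. 218. 218. 218. 261. 262. 265. 266. 266. 269.] 0.037
545 [214. 214. 217. 218. 218. 220. 268. 269. 272. 273.] 0.038
560 [217. 218. 220. 221. 272. 274. 275. 278. 279.] 0.036
575 [219. 220. 221. 221. 223. 223. 224. 280. 282. 282. 283. 284. 284. 287.] 0.039
590 [221. 222. 223. 223. 223. 286. 287. 288. 290. 291.] 0.042
605 [223. 224. 227. 227. 292. 294.] 0.033
620 [226. 226. 226. 229.] 0.041
```

View pics/crop0.png

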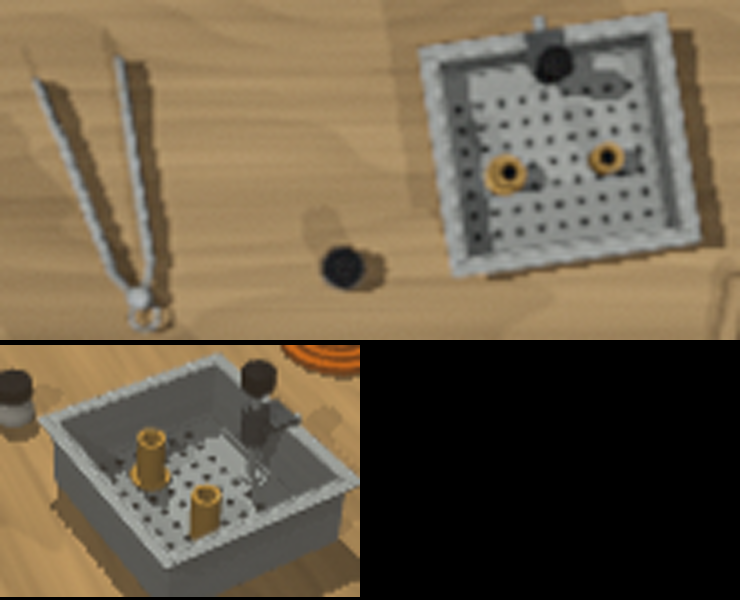

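The crop shows that the flanged bushing (with collar) is the left one, at (362,183) on the pan's +y side. The plain one is at (387,180). The grip point of the tongs is about (0.522, 0.237) with heading 14.9°, and the knob is at (0.604, -0.113). Going to the knob first.

Call:
arm_command(rows=[{"fingers": 1,"x": -0.0244,"y": -0.0239},{"fingers": 1,"x": -0.0244,"y": -0.0239},{"fingers": 1,"x": -0.0244,"y": -0.0239},{"fingers": 1,"x": -0.0244,"y": -0.0239},{"fingers": 1,"x": -0.0244,"y": -0.0239},{"fingers": 1,"x": -0.0244,"y": -0.0239},{"fingers": 1,"x": -0.0244,"y": -0.0239},{"fingers": 1,"x": -0.0244,"y": -0.0239},{"fingers": 1,"x": -0.0244,"y": -0.0239},{"fingers": 1,"x": -0.0244,"y": -0.0239}], grip_force=80)

```text
validation failed for argument at $.ro...
```

Call:
arm_command(rows=[{"fingers": 1,"x": -0.0244,"y": -0.0239},{"fingers": 1,"x": -0.0244,"y": -0.0239},{"fingers": 1,"x": -0.0244,"y": -0.0239},{"fingers": 1,"x": -0.0244,"y": -0.0239},{"fingers": 1,"x": -0.0244,"y": -0.0239},{"fingers": 1,"x": -0.0244,"y": -0.0239},{"fingers": 1,"x": -0.0244,"y": -0.0239},{"fingers": 1,"x": -0.0244,"y": -0.0239},{"fingers": 1,"x": -0.0244,"y": -0.0239},{"fingers": 1}])

```text
validation failed for argument at $.ro...
```

```bash
cat >> h.py <<'E'
from scipy.spatial.transform import Rotation as Ro
def go(t,yaw=None):
    """tool-axis shift to world target t; yaw = wanted heading of tool y, deg"""
    o=r.get_obs(); M=Ro.from_rotvec(o['orientation']).as_matrix(); y=np.degrees(np.arctan2(M[1,1],M[0,1]))
    print('clk %.2f'%o['clock'],'tcp',o['tcp_pos'].round(4),'yawY %.2f'%y,'tilt',M[:2,2].round(3),'w %.4f'%o['grip_width'],'F',o['contact_force'].round(1),'gf %.1f'%o['gripper_force'])
    print('tool shift',(M.T@(np.array(t)-o['tcp_pos'])).round(4))
    if yaw is not None: print('az about tool z', round(-((yaw-y+90)%180-90),2), 'joints',o['joints'].round(2))
E
python3 - <<'E'
from h import *
go([.604,-.113,.25],72.2)
E
```

```text
clk 0.10 tcp [0.2069 0.642  0.2494] yawY 72.14 tilt [-0.    -0.002] w 0.0852 F [ 0.6 -0.3 -0.3] gf 0.0
tool shift [-6.095e-01 -5.968e-01  5.000e-04]
az about tool z -0.06 joints [-1.37  0.48  0.02  1.56 -0.01  1.11 -0.08]
```

Call:
arm_command(rows=[{"fingers": 1,"x": -0.0244,"y": -0.0239,"z": 0,"ax": 0,"ay": 0,"az": 0},{"fingers": 1,"x": -0.0244,"y": -0.0239,"z": 0,"ax": 0,"ay": 0,"az": 0},{"fingers": 1,"x": -0.0244,"y": -0.0239,"z": 0,"ax": 0,"ay": 0,"az": 0},{"fingers": 1,"x": -0.0244,"y": -0.0239,"z": 0,"ax": 0,"ay": 0,"az": 0},{"fingers": 1,"x": -0.0244,"y": -0.0239,"z": 0,"ax": 0,"ay": 0,"az": 0},{"fingers": 1,"x": -0.0244,"y": -0.0239,"z": 0,"ax": 0,"ay": 0,"az": 0},{"fingers": 1,"x": -0.0244,"y": -0.0239,"z": 0,"ax": 0,"ay": 0,"az": 0},{"fingers": 1,"x": -0.0244,"y": -0.0239,"z": 0,"ax": 0,"ay": 0,"az": 0},{"fingers": 1,"x": -0.0244,"y": -0.0239,"z": 0,"ax": 0,"ay": 0,"az": 0},{"fingers": 1,"x": -0.0244,"y": -0.0239,"z": 0,"ax": 0,"ay": 0,"az": 0}], grip_force=80)

```text
clock: 0.93
tcp_pos: [0.3663, 0.3383, 0.2501]
orientation: [-0.488, -3.103, 0.001]
contact_force: [0.3, 0.2, 0.8]
grip_width: 0.0856
gripper_force: 0.0
```

Call:
arm_command(rows=[{"fingers": 1,"x": -0.0244,"y": -0.0239,"z": 0,"ax": 0,"ay": 0,"az": 0},{"fingers": 1,"x": -0.0244,"y": -0.0239,"z": 0,"ax": 0,"ay": 0,"az": 0},{"fingers": 1,"x": -0.0244,"y": -0.0239,"z": 0,"ax": 0,"ay": 0,"az": 0},{"fingers": 1,"x": -0.0244,"y": -0.0239,"z": 0,"ax": 0,"ay": 0,"az": 0},{"fingers": 1,"x": -0.0244,"y": -0.0239,"z": 0,"ax": 0,"ay": 0,"az": 0},{"fingers": 1,"x": -0.0244,"y": -0.0239,"z": 0,"ax": 0,"ay": 0,"az": 0},{"fingers": 1,"x": -0.0244,"y": -0.0239,"z": 0,"ax": 0,"ay": 0,"az": 0},{"fingers": 1,"x": -0.0244,"y": -0.0239,"z": 0,"ax": 0,"ay": 0,"az": 0},{"fingers": 1,"x": -0.0244,"y": -0.0239,"z": 0,"ax": 0,"ay": 0,"az": 0},{"fingers": 1,"x": -0.0244,"y": -0.0239,"z": 0,"ax": 0,"ay": 0,"az": 0}])

```text
clock: 1.77
tcp_pos: [0.5251, 0.0362, 0.2502]
orientation: [-0.488, -3.103, -0.0]
contact_force: [0.1, 0.6, -0.8]
grip_width: 0.0852
gripper_force: 0.0
```

Call:
arm_command(rows=[{"fingers": 1,"x": -0.0244,"y": -0.0239,"z": 0,"ax": 0,"ay": 0,"az": 0},{"fingers": 1,"x": -0.0244,"y": -0.0239,"z": 0,"ax": 0,"ay": 0,"az": 0},{"fingers": 1,"x": -0.0244,"y": -0.0239,"z": 0,"ax": 0,"ay": 0,"az": 0},{"fingers": 1,"x": -0.024,"y": -0.0235,"z": 0,"ax": 0,"ay": 0,"az": 0},{"fingers": 1,"x": -0.022,"y": -0.0215,"z": 0,"ax": 0,"ay": 0,"az": 0},{"fingers": 1,"x": 0,"y": 0,"z": 0.03,"ax": 0,"ay": 0,"az": 0},{"fingers": 1,"x": 0,"y": 0,"z": 0.02,"ax": 0,"ay": 0,"az": 0}])

```text
clock: 2.35
tcp_pos: [0.6029, -0.1126, 0.1992]
orientation: [0.494, 3.102, -0.002]
contact_force: [-1.8, 1.2, -1.3]
grip_width: 0.0854
gripper_force: 0.0
```

```bash
python3 - <<'E'
from h import *
go([.604,-.113,.113],72.2)
f=grab('side'); save('side1',cv2.resize(f['frame'][150:290,290:440],None,fx=4,fy=4,interpolation=cv2.INTER_CUBIC))
E
```

```text
clk 2.35 tcp [ 0.6029 -0.1126  0.1992] yawY 71.91 tilt [ 0.001 -0.001] w 0.0854 F [-1.8  1.2 -1.3] gf 0.0
tool shift [-0.0011  0.0001  0.0862]
az about tool z -0.29 joints [-0.23  0.45  0.41  1.78 -0.21  0.95  1.53]
```

View pics/side1.png

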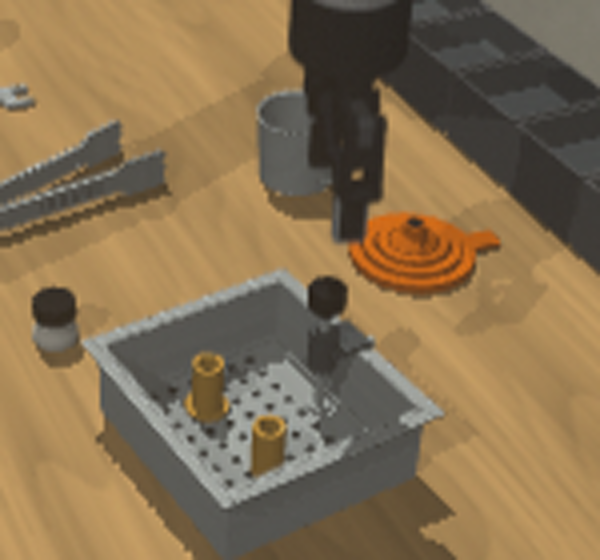

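The gripper (fingers at crop (345,200)) is above the knob at (327,297), and the scene is clear. Next I descend, grip and draw it up.

Call:
arm_command(rows=[{"fingers": 1,"x": -0.001,"y": 0,"z": 0.03,"ax": 0,"ay": 0,"az": 0},{"fingers": 1,"x": 0,"y": 0,"z": 0.03,"ax": 0,"ay": 0,"az": 0},{"fingers": 1,"x": 0,"y": 0,"z": 0.026,"ax": 0,"ay": 0,"az": 0},{"fingers": -1,"x": 0,"y": 0,"z": 0,"ax": 0,"ay": 0,"az": 0},{"fingers": -1,"x": 0,"y": 0,"z": 0,"ax": 0,"ay": 0,"az": 0},{"fingers": -1,"x": 0,"y": 0,"z": 0,"ax": 0,"ay": 0,"az": 0},{"fingers": -1,"x": 0,"y": 0,"z": 0,"ax": 0,"ay": 0,"az": 0},{"fingers": -1,"x": 0,"y": 0,"z": 0,"ax": 0,"ay": 0,"az": 0},{"fingers": -1,"x": 0,"y": 0,"z": 0,"ax": 0,"ay": 0,"az": 0}])

```text
clock: 3.15
tcp_pos: [0.604, -0.1132, 0.1172]
orientation: [0.49, 3.1, -0.004]
contact_force: [-4.3, -4.7, 9.7]
grip_width: 0.0255
gripper_force: 78.0
```

Call:
arm_command(rows=[{"fingers": -1,"x": 0,"y": 0,"z": -0.005,"ax": 0,"ay": 0,"az": 0},{"fingers": -1,"x": 0,"y": 0,"z": -0.008,"ax": 0,"ay": 0,"az": 0},{"fingers": -1,"x": 0,"y": 0,"z": -0.008,"ax": 0,"ay": 0,"az": 0},{"fingers": -1,"x": 0,"y": 0,"z": -0.008,"ax": 0,"ay": 0,"az": 0},{"fingers": -1,"x": 0,"y": 0,"z": -0.008,"ax": 0,"ay": 0,"az": 0},{"fingers": -1,"x": 0,"y": 0,"z": -0.008,"ax": 0,"ay": 0,"az": 0},{"fingers": -1,"x": 0,"y": 0,"z": -0.008,"ax": 0,"ay": 0,"az": 0},{"fingers": -1,"x": 0,"y": 0,"z": -0.005,"ax": 0,"ay": 0,"az": 0},{"fingers": -1,"x": 0,"y": 0,"z": -0.003,"ax": 0,"ay": 0,"az": 0}])

```text
clock: 3.9
tcp_pos: [0.6038, -0.1132, 0.176]
orientation: [0.491, 3.1, -0.006]
contact_force: [4.9, -7.1, -14.5]
grip_width: 0.0257
gripper_force: 79.3
```

```bash
python3 - <<'E'
from h import *
go([.604,-.113,.175],72.2)
f=grab('side'); save('side2',cv2.resize(f['frame'][150:290,290:440],None,fx=4,fy=4,interpolation=cv2.INTER_CUBIC))
E
```

```text
clk 3.90 tcp [ 0.6038 -0.1132  0.176 ] yawY 72.01 tilt [ 0.002 -0.004] w 0.0257 F [  4.9  -7.1 -14.5] gf 79.3
tool shift [-0.0001  0.0003  0.001 ]
az about tool z -0.19 joints [-0.22  0.48  0.4   1.8  -0.23  0.91  1.54]
```

View pics/side2.png

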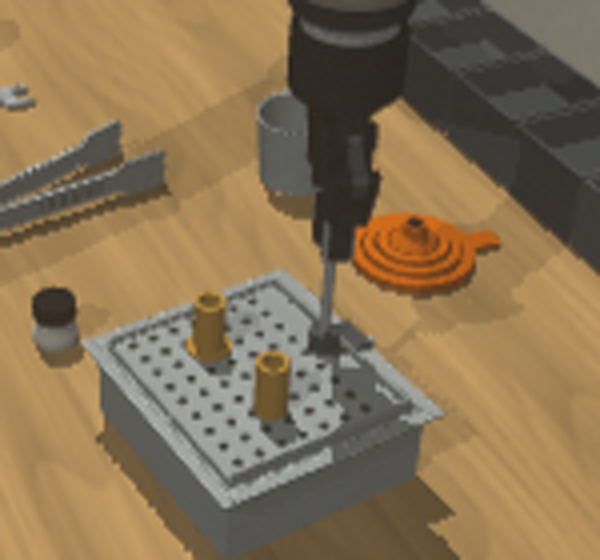

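The plate is up at the rim with both bushings standing. I pull 4 mm more to be sure it's on the stop.

Call:
arm_command(rows=[{"fingers": -1,"x": 0,"y": 0,"z": -0.002,"ax": 0,"ay": 0,"az": 0},{"fingers": -1,"x": 0,"y": 0,"z": -0.002,"ax": 0,"ay": 0,"az": 0},{"fingers": -1,"x": 0,"y": 0,"z": -0.001,"ax": 0,"ay": 0,"az": 0},{"fingers": -1,"x": 0,"y": 0,"z": 0,"ax": 0,"ay": 0,"az": 0}])

```text
clock: 4.28
tcp_pos: [0.6036, -0.1132, 0.1777]
orientation: [0.49, 3.101, -0.008]
contact_force: [14.2, -9.6, -33.4]
grip_width: 0.0254
gripper_force: 81.4
```

At the stop: the force rose to 33 N. I ease off, release and rise.

Call:
arm_command(rows=[{"fingers": -1,"x": 0,"y": 0,"z": 0.003,"ax": 0,"ay": 0,"az": 0},{"fingers": 1,"x": 0,"y": 0,"z": 0,"ax": 0,"ay": 0,"az": 0},{"fingers": 1,"x": 0,"y": 0,"z": 0,"ax": 0,"ay": 0,"az": 0},{"fingers": 1,"x": 0,"y": 0,"z": 0,"ax": 0,"ay": 0,"az": 0},{"fingers": 1,"x": 0,"y": 0,"z": 0,"ax": 0,"ay": 0,"az": 0},{"fingers": 1,"x": 0,"y": 0,"z": -0.02,"ax": 0,"ay": 0,"az": 0},{"fingers": 1,"x": 0,"y": 0,"z": -0.03,"ax": 0,"ay": 0,"az": 0},{"fingers": 1,"x": 0,"y": 0,"z": -0.02,"ax": 0,"ay": 0,"az": 0}])

```text
clock: 4.95
tcp_pos: [0.604, -0.1099, 0.2497]
orientation: [0.487, 3.102, 0.001]
contact_force: [0.5, -0.9, 0.1]
grip_width: 0.0858
gripper_force: 0.0
```

```bash
python3 - <<'E'
from h import *
go([.522,.237,.15],104.85)
E
```

```text
clk 4.95 tcp [ 0.604  -0.1099  0.2497] yawY 72.15 tilt [0.002 0.   ] w 0.0858 F [ 0.5 -0.9  0.1] gf 0.0
tool shift [0.1845 0.305  0.0997]
az about tool z -32.7 joints [-0.25  0.4   0.43  1.73 -0.19  1.05  1.51]
```

Call:
arm_command(rows=[{"fingers": 1,"x": 0.0184,"y": 0.0305,"z": 0,"ax": 0,"ay": 0,"az": 0},{"fingers": 1,"x": 0.0184,"y": 0.0305,"z": 0,"ax": 0,"ay": 0,"az": 0},{"fingers": 1,"x": 0.0184,"y": 0.0305,"z": 0,"ax": 0,"ay": 0,"az": 0},{"fingers": 1,"x": 0.0184,"y": 0.0305,"z": 0,"ax": 0,"ay": 0,"az": 0},{"fingers": 1,"x": 0.0184,"y": 0.0305,"z": 0,"ax": 0,"ay": 0,"az": 0},{"fingers": 1,"x": 0.0184,"y": 0.0305,"z": 0,"ax": 0,"ay": 0,"az": 0},{"fingers": 1,"x": 0.0184,"y": 0.0305,"z": 0,"ax": 0,"ay": 0,"az": 0},{"fingers": 1,"x": 0.0184,"y": 0.0305,"z": 0,"ax": 0,"ay": 0,"az": 0},{"fingers": 1,"x": 0.0184,"y": 0.0305,"z": 0,"ax": 0,"ay": 0,"az": 0},{"fingers": 1,"x": 0.0184,"y": 0.0305,"z": 0,"ax": 0,"ay": 0,"az": 0}])

```text
clock: 5.78
tcp_pos: [0.5212, 0.2386, 0.2481]
orientation: [0.487, 3.103, 0.002]
contact_force: [1.0, -0.2, 0.1]
grip_width: 0.0855
gripper_force: 0.0
```

Call:
arm_command(rows=[{"fingers": 1,"x": 0,"y": 0,"z": 0.025,"ax": 0,"ay": 0,"az": -6.5},{"fingers": 1,"x": 0,"y": 0,"z": 0.025,"ax": 0,"ay": 0,"az": -6.5},{"fingers": 1,"x": 0,"y": 0,"z": 0.025,"ax": 0,"ay": 0,"az": -6.5},{"fingers": 1,"x": 0,"y": 0,"z": 0.025,"ax": 0,"ay": 0,"az": -6.5},{"fingers": 1,"x": 0,"y": 0,"z": 0.025,"ax": 0,"ay": 0,"az": -6.5},{"fingers": 1,"x": 0,"y": 0,"z": 0.025,"ax": 0,"ay": 0,"az": 0}])

```text
clock: 6.28
tcp_pos: [0.5221, 0.2371, 0.0969]
orientation: [-0.41, 3.114, 0.002]
contact_force: [0.1, 0.5, -0.1]
grip_width: 0.0855
gripper_force: 0.0
```

```bash
python3 - <<'E'
from h import *
go([.522,.237,.026],104.85)
f=grab('side'); save('side3',cv2.resize(f['frame'][130:230,240:390],None,fx=4,fy=4,interpolation=cv2.INTER_CUBIC))
f=grab('top')
p=pts(f);z=p[...,2]
m=(z>.1)&(z<.14); 
# plate corners/bushings with plate up
c=f['frame'].astype(int);q=p[145:212,338:415];zz=q[...,2]
for n,(x,y) in dict(fl=(.5235,-.081),pl=(.533,-.163)).items():
    mm=(abs(zz-.114)<.006)&(np.hypot(q[...,0]-x,q[...,1]-y)<.03); b=q[mm]; print(n,b.mean(0).round(4),b.min(0).round(4),b.max(0).round(4),len(b))
mm=(zz>.165)&(zz<.2); print('knob',q[mm].mean(0).round(4),mm.sum())
E
```

```text
clk 6.28 tcp [0.5221 0.2371 0.0969] yawY 105.00 tilt [0.001 0.001] w 0.0855 F [ 0.1  0.5 -0.1] gf 0.0
tool shift [ 0.0002 -0.0002  0.0709]
az about tool z 0.15 joints [-0.65  0.5   0.14  1.93 -0.11  0.71  1.4 ]
fl [ 0.5242 -0.0831  0.1131] [ 0.5152 -0.0951  0.1082] [ 0.5337 -0.0735  0.1194] 24
pl [ 0.5355 -0.1606  0.1119] [ 0.5241 -0.1708  0.108 ] [ 0.5453 -0.149   0.1178] 27
knob [ 0.6017 -0.1127  0.1815] 78
```

View pics/side3.png

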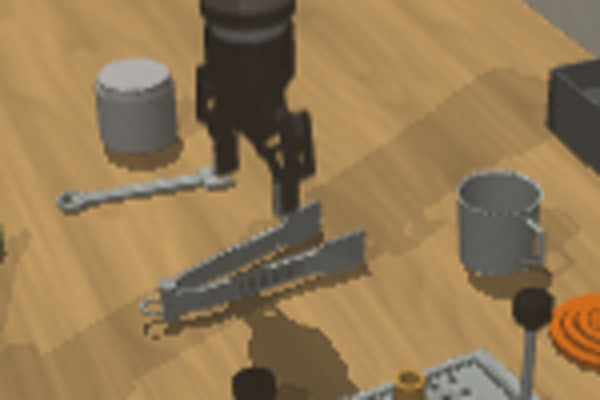

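The fingers straddle the two arms of the tongs: crop (226,165) and (287,200), with the arms below. Descend and squeeze to about 43 mm.

Call:
arm_command(rows=[{"fingers": 1,"x": 0,"y": 0,"z": 0.025,"ax": 0,"ay": 0,"az": 0},{"fingers": 1,"x": 0,"y": 0,"z": 0.025,"ax": 0,"ay": 0,"az": 0},{"fingers": 1,"x": 0,"y": 0,"z": 0.02,"ax": 0,"ay": 0,"az": 0},{"fingers": 1,"x": 0,"y": 0,"z": 0.005,"ax": 0,"ay": 0,"az": 0},{"fingers": 0,"x": 0,"y": 0,"z": 0,"ax": 0,"ay": 0,"az": 0},{"fingers": 0,"x": 0,"y": 0,"z": 0,"ax": 0,"ay": 0,"az": 0},{"fingers": 0,"x": 0,"y": 0,"z": 0,"ax": 0,"ay": 0,"az": 0},{"fingers": 0,"x": 0,"y": 0,"z": 0,"ax": 0,"ay": 0,"az": 0},{"fingers": 0,"x": 0,"y": 0,"z": 0,"ax": 0,"ay": 0,"az": 0},{"fingers": 0,"x": 0,"y": 0,"z": 0,"ax": 0,"ay": 0,"az": 0}], grip_force=60)

```text
clock: 7.22
tcp_pos: [0.524, 0.2377, 0.0252]
orientation: [-0.399, 3.111, 0.003]
contact_force: [-1.2, -1.6, 7.7]
grip_width: 0.0429
gripper_force: 9.3
```

Call:
arm_command(rows=[{"fingers": 0,"x": 0,"y": 0,"z": -0.01,"ax": 0,"ay": 0,"az": 0},{"fingers": 0,"x": 0,"y": 0,"z": -0.02,"ax": 0,"ay": 0,"az": 0},{"fingers": 0,"x": 0,"y": 0,"z": -0.03,"ax": 0,"ay": 0,"az": 0},{"fingers": 0,"x": 0,"y": 0,"z": -0.03,"ax": 0,"ay": 0,"az": 0},{"fingers": 0,"x": 0,"y": 0,"z": -0.03,"ax": 0,"ay": 0,"az": 0},{"fingers": 0,"x": 0,"y": 0,"z": -0.02,"ax": 0,"ay": 0,"az": 0},{"fingers": 0,"x": 0,"y": 0,"z": -0.01,"ax": 0,"ay": 0,"az": 0},{"fingers": 0,"x": 0,"y": 0,"z": 0,"ax": 0,"ay": 0,"az": 0},{"fingers": 0,"x": 0,"y": 0,"z": 0,"ax": 0,"ay": 0,"az": 0}])

```text
clock: 7.97
tcp_pos: [0.5217, 0.2366, 0.1726]
orientation: [-0.4, 3.115, 0.001]
contact_force: [-0.2, -0.2, -1.7]
grip_width: 0.0425
gripper_force: 6.9
```

```bash
python3 - <<'E'
from h import *
go([.4697,-.0285,.17],45)
f=grab('side'); save('side4',cv2.resize(f['frame'][90:240,230:430],None,fx=4,fy=4,interpolation=cv2.INTER_CUBIC))
E
```

```text
clk 7.97 tcp [0.5217 0.2366 0.1726] yawY 104.64 tilt [0.001 0.001] w 0.0425 F [-0.2 -0.2 -1.7] gf 6.9
tool shift [ 0.1174 -0.2434  0.0024]
az about tool z 59.64 joints [-0.67  0.4   0.17  1.89 -0.09  0.86  1.37]
```

View pics/side4.png

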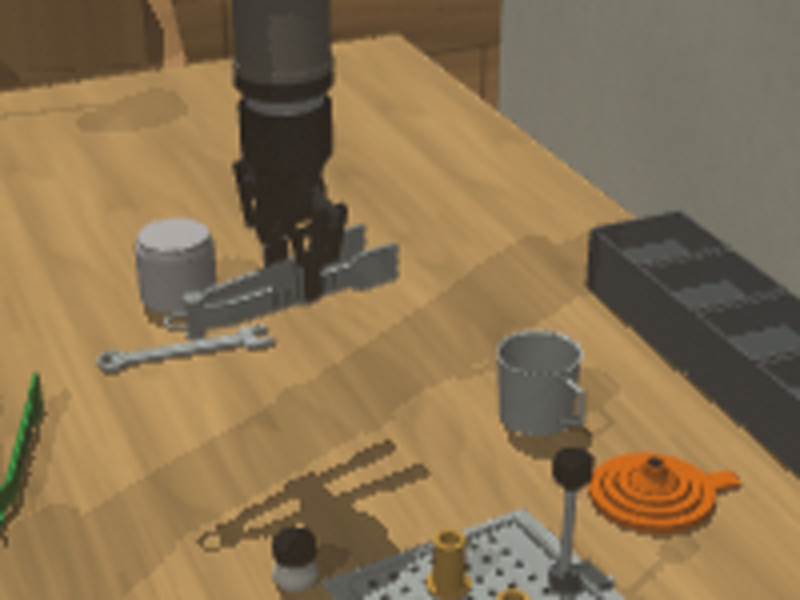

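The tongs hang level in the gripper, above the table. Turn to heading -45°, then carry them over.

Call:
arm_command(rows=[{"fingers": 0,"x": 0,"y": 0,"z": 0,"ax": 0,"ay": 0,"az": 5.5},{"fingers": 0,"x": 0,"y": 0,"z": 0,"ax": 0,"ay": 0,"az": 6},{"fingers": 0,"x": 0,"y": 0,"z": 0,"ax": 0,"ay": 0,"az": 6},{"fingers": 0,"x": 0,"y": 0,"z": 0,"ax": 0,"ay": 0,"az": 6},{"fingers": 0,"x": 0,"y": 0,"z": 0,"ax": 0,"ay": 0,"az": 6},{"fingers": 0,"x": 0,"y": 0,"z": 0,"ax": 0,"ay": 0,"az": 6},{"fingers": 0,"x": 0,"y": 0,"z": 0,"ax": 0,"ay": 0,"az": 6},{"fingers": 0,"x": 0,"y": 0,"z": 0,"ax": 0,"ay": 0,"az": 6},{"fingers": 0,"x": 0,"y": 0,"z": 0,"ax": 0,"ay": 0,"az": 6},{"fingers": 0,"x": 0,"y": 0,"z": 0,"ax": 0,"ay": 0,"az": 6}])

```text
clock: 8.85
tcp_pos: [0.5208, 0.236, 0.1703]
orientation: [-1.206, -2.899, 0.005]
contact_force: [0.1, 1.0, -0.3]
grip_width: 0.0431
gripper_force: 6.9
```

Call:
arm_command(rows=[{"fingers": 0,"x": -0.008,"y": -0.0124,"z": 0,"ax": 0,"ay": 0,"az": 0},{"fingers": 0,"x": -0.016,"y": -0.024,"z": 0,"ax": 0,"ay": 0,"az": 0},{"fingers": 0,"x": -0.018,"y": -0.026,"z": 0,"ax": 0,"ay": 0,"az": 0},{"fingers": 0,"x": -0.018,"y": -0.026,"z": 0,"ax": 0,"ay": 0,"az": 0},{"fingers": 0,"x": -0.018,"y": -0.026,"z": 0,"ax": 0,"ay": 0,"az": 0},{"fingers": 0,"x": -0.018,"y": -0.026,"z": 0,"ax": 0,"ay": 0,"az": 0},{"fingers": 0,"x": -0.018,"y": -0.026,"z": 0,"ax": 0,"ay": 0,"az": 0},{"fingers": 0,"x": -0.016,"y": -0.026,"z": 0,"ax": 0,"ay": 0,"az": 0},{"fingers": 0,"x": -0.012,"y": -0.02,"z": 0,"ax": 0,"ay": 0,"az": 0},{"fingers": 0,"x": -0.008,"y": -0.012,"z": 0,"ax": 0,"ay": 0,"az": 0}])

```text
clock: 9.68
tcp_pos: [0.4672, -0.0322, 0.1712]
orientation: [-1.199, -2.901, 0.004]
contact_force: [-0.9, 0.4, -0.9]
grip_width: 0.0427
gripper_force: 6.9
```

```bash
python3 - <<'E'
from h import *
go([.4697,-.0285,.17],45)
f=grab('top'); g=grab('side')
a=cv2.resize(f['frame'][130:230,280:420],None,fx=4,fy=4,interpolation=cv2.INTER_CUBIC)
b=cv2.resize(g['frame'][170:290,270:410],None,fx=2.5,fy=2.5,interpolation=cv2.INTER_CUBIC)[:200]
save('both5',a)
p=pts(f)[130:230,280:420].reshape(-1,3); o=r.get_obs()['tcp_pos']
d=np.array([np.cos(-np.pi/4),np.sin(-np.pi/4)]);n=np.array([-d[1],d[0]])
s=(p[:,:2]-o[:2])@d; t=(p[:,:2]-o[:2])@n
fx=(np.array([.5242,-.083])-o[:2]); print('flanged s,t',fx@d,fx@n)
for lo in np.arange(-.11,.12,.01):
    m=(abs(s-lo)<.005)&(p[:,2]>.135)&(p[:,2]<.2)&(abs(t)<.05)
    print(round(lo,3),np.sort(t[m]*1000).round().astype(int),(np.median(p[m,2])).round(3) if m.any() else '')
E
```

```text
clk 9.68 tcp [ 0.4672 -0.0322  0.1712] yawY 45.08 tilt [-0.003 -0.001] w 0.0427 F [-0.9  0.4 -0.9] gf 6.9
tool shift [0.0008 0.0044 0.0012]
az about tool z 0.08 joints [-0.5   0.26  0.51  2.14 -0.18  0.79  0.91]
flanged s,t 0.07603417260742022 0.003970161156917911
-0.11 [-11  -9  -5  -1   7   7   9   9] 0.166
-0.1 [-9 -9 -7 -7 -7 -5 -5 -3 -3 -3 -1 -1  1  1  1  3  3  5  5  5  7] 0.182
-0.09 [-11  -9  -9  -9  -8  -7  -5  -3  -1   1   3   5   5   7   7   9] 0.174
-0.08 [-15 -13 -13 -11 -11   9   9  11  11] 0.174
-0.07 [-13  11  11  11  13  13  15  15  15] 0.172
-0.06 [11 11 13 13 13 15 15 17] 0.173
-0.05 [13 15 15 17 17] 0.173
-0.04 [] 
-0.03 [] 
-0.02 [] 
-0.01 [] 
-0.0 [] 
0.01 [] 
0.02 [] 
0.03 [] 
0.04 [] 
0.05 [] 
0.06 [] 
0.07 [20 22 22 24 24] 0.181
0.08 [22 22 22 24 24] 0.181
0.09 [22 22 24 24] 0.183
0.1 [] 
0.11 []
```

View pics/both5.png

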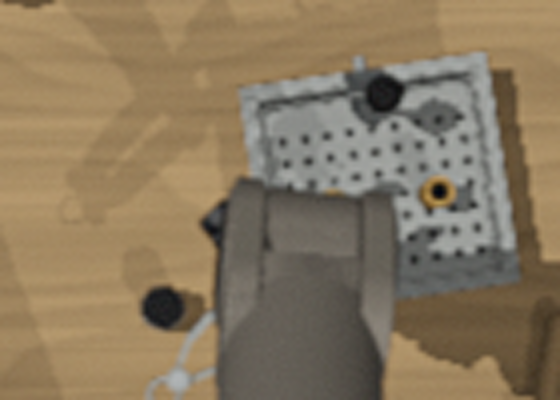

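In the top view the arm hides the jaws. The hinge at (178,380) and depth put the jaw centre line at t≈-0.5 mm and the jaw point at s≈76 mm. The bushing is at s=76, t=4 mm, so I shift 4.5 mm, go down part of the way and check from the side.

Call:
arm_command(rows=[{"fingers": 0,"x": 0,"y": 0.0045,"z": 0,"ax": 0,"ay": 0,"az": 0},{"fingers": 0,"x": 0,"y": 0,"z": 0.012,"ax": 0,"ay": 0,"az": 0},{"fingers": 0,"x": 0,"y": 0,"z": 0.012,"ax": 0,"ay": 0,"az": 0},{"fingers": 0,"x": 0,"y": 0,"z": 0,"ax": 0,"ay": 0,"az": 0}])

```text
clock: 10.12
tcp_pos: [0.4719, -0.0236, 0.1462]
orientation: [-1.192, -2.903, 0.003]
contact_force: [-1.0, 0.5, -0.8]
grip_width: 0.0428
gripper_force: 6.9
```

```bash
python3 - <<'E'
from h import *
go([.4704,-.029,.104],45)
g=grab('side')
save('side6',cv2.resize(g['frame'][190:290,280:410],None,fx=5,fy=5,interpolation=cv2.INTER_CUBIC))
P=pts(g);c=g['frame'].astype(int);p=P.reshape(-1,3); o=r.get_obs()['tcp_pos']
d=np.array([1,-1])/2**.5;n=np.array([1,1])/2**.5
s=(p[:,:2]-o[:2])@d; t=(p[:,:2]-o[:2])@n
fx=(np.array([.5242,-.083])-o[:2]); print('flanged s,t',fx@d,fx@n)
for lo in np.arange(.05,.115,.006):
    m=(abs(s-lo)<.003)&(p[:,2]>.125)&(p[:,2]<.2)&(abs(t)<.05)
    print(round(lo,3),np.sort(t[m]*1000).round().astype(int)[::3],(p[m,2].min().round(3),p[m,2].max().round(3)) if m.any() else '')
E
```

```text
clk 10.12 tcp [ 0.4719 -0.0236  0.1462] yawY 45.35 tilt [-0.004 -0.   ] w 0.0428 F [-1.   0.5 -0.8] gf 6.9
tool shift [-0.0028 -0.0048  0.0422]
az about tool z 0.35 joints [-0.49  0.31  0.49  2.15 -0.22  0.73  0.93]
flanged s,t 0.07847383622608402 -0.005106182319015167
0.05 [-27 -25 -24 -23 -23 -21  17  18  18  19  20  22] (np.float64(0.127), np.float64(0.154))
0.056 [-27 -26 -25 -24 -24 -23 -20  19  20  20  20  21  22] (np.float64(0.128), np.float64(0.16))
0.062 [-28 -26 -25 -25 -24 -23 -22  16  19  19  20  20  21  22] (np.float64(0.126), np.float64(0.159))
0.068 [-27 -26 -26 -25 -24 -23 -22  19  20  21  22  22  23] (np.float64(0.126), np.float64(0.159))
0.074 [-28 -26 -26 -25 -25 -24 -23  18  19  20  20  22  23  23] (np.float64(0.125), np.float64(0.158))
0.08 [-28 -27 -25 -25 -25 -24 -23  19  20  21  21  22  23] (np.float64(0.126), np.float64(0.159))
0.086 [-28 -27 -26 -25 -25 -24 -23  20  20  21  22  23  23  24] (np.float64(0.127), np.float64(0.158))
0.092 [-28 -26 -26 -26 -25 -25 -24 -22  21  22  22  22  23  26] (np.float64(0.126), np.float64(0.157))
0.098 [-27 -24  25] (np.float64(0.127), np.float64(0.156))
0.104 [] 
0.11 []
```

View pics/side6.png

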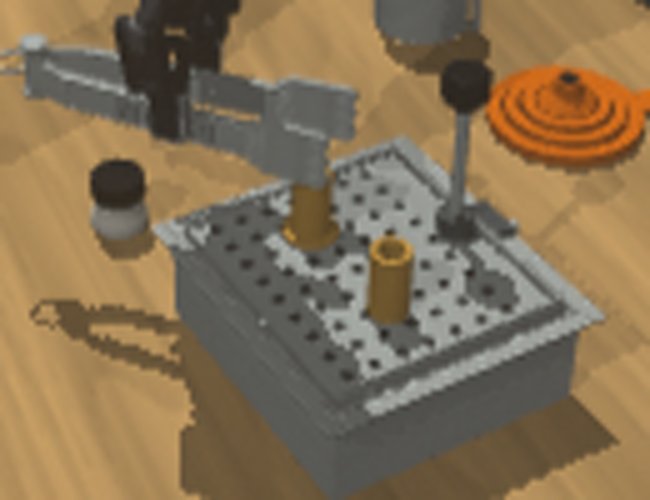

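The side view shows the jaws (crop (310,130)) just over the flanged bushing (310,215), with the plain one at (390,280) clear. I correct by -3.5 mm across and 3 mm forward, then descend.

Call:
arm_command(rows=[{"fingers": 0,"x": -0.003,"y": -0.0035,"z": 0,"ax": 0,"ay": 0,"az": 0},{"fingers": 0,"x": 0,"y": 0,"z": 0,"ax": 0,"ay": 0,"az": 0},{"fingers": 0,"x": 0,"y": 0,"z": 0,"ax": 0,"ay": 0,"az": 0}])

```text
clock: 10.42
tcp_pos: [0.4732, -0.0298, 0.1488]
orientation: [1.199, 2.903, 0.001]
contact_force: [-0.0, -0.5, -1.1]
grip_width: 0.0428
gripper_force: 6.9
```

```bash
python3 - <<'E'
from h import *
go([.4704,-.029,.102],45)
g=grab('side')
P=pts(g);c=g['frame'].astype(int);p=P.reshape(-1,3);c=c.reshape(-1,3); o=r.get_obs()['tcp_pos']
d=np.array([1,-1])/2**.5;n=np.array([1,1])/2**.5
s=(p[:,:2]-o[:2])@d; t=(p[:,:2]-o[:2])@n
fx=(np.array([.5242,-.083])-o[:2]); print('flanged top-cam s,t',fx@d,fx@n)
m=(s>.05)&(s<.1)&(p[:,2]>.125)&(p[:,2]<.2)&(abs(t)<.05)
print('jaw R',np.median(t[m&(t<0)]),'L',np.median(t[m&(t>0)]), 'send',np.percentile(s[m],98))
m=(c[:,0]-c[:,2]>45)&(p[:,2]>.076)&(p[:,2]<.105)&(np.hypot(p[:,0]-.524,p[:,1]+.083)<.025)
b=p[m]; A=np.c_[2*b[:,:2],np.ones(len(b))]; print(len(b),b.mean(0),b.min(0),b.max(0))
E
```

```text
clk 10.42 tcp [ 0.4732 -0.0298  0.1488] yawY 45.13 tilt [0.001 0.   ] w 0.0428 F [-0.  -0.5 -1.1] gf 6.9
tool shift [ 0.0025 -0.0014  0.0468]
az about tool z 0.13 joints [-0.48  0.31  0.49  2.15 -0.22  0.73  0.94]
flanged top-cam s,t 0.0738312452384579 -0.0016135838600085139
jaw R -0.02546878962566985 L 0.020606321673081355 send 0.09535172387843505
55 [ 0.5210204  -0.09276738  0.09071607] [ 0.51254538 -0.09869792  0.07720898] [ 0.53115188 -0.08259861  0.10477219]
```

Call:
arm_command(rows=[{"fingers": 0,"x": 0,"y": -0.0012,"z": 0.008,"ax": 0,"ay": 0,"az": 0},{"fingers": 0,"x": 0,"y": 0,"z": 0.008,"ax": 0,"ay": 0,"az": 0},{"fingers": 0,"x": 0,"y": 0,"z": 0.008,"ax": 0,"ay": 0,"az": 0},{"fingers": 0,"x": 0,"y": 0,"z": 0.008,"ax": 0,"ay": 0,"az": 0},{"fingers": 0,"x": 0,"y": 0,"z": 0.008,"ax": 0,"ay": 0,"az": 0},{"fingers": 0,"x": 0,"y": 0,"z": 0.005,"ax": 0,"ay": 0,"az": 0},{"fingers": 0,"x": 0,"y": 0,"z": 0,"ax": 0,"ay": 0,"az": 0},{"fingers": 0,"x": 0,"y": 0,"z": 0,"ax": 0,"ay": 0,"az": 0}])

```text
clock: 11.13
tcp_pos: [0.4717, -0.0307, 0.1029]
orientation: [-1.199, -2.903, 0.001]
contact_force: [-0.0, -1.4, -0.6]
grip_width: 0.0428
gripper_force: 6.9
```

```bash
python3 - <<'E'
from h import *
go([.4732,-.031,.102],45)
g=grab('side')
save('side7',cv2.resize(g['frame'][190:290,280:410],None,fx=5,fy=5,interpolation=cv2.INTER_CUBIC))
P=pts(g);p=P.reshape(-1,3);o=r.get_obs()['tcp_pos']
d=np.array([1,-1])/2**.5;n=np.array([1,1])/2**.5
s=(p[:,:2]-o[:2])@d; t=(p[:,:2]-o[:2])@n
m=(s>.06)&(s<.1)&(p[:,2]>.075)&(p[:,2]<.2)&(abs(t+.025)<.004)
print('R jaw z range',np.percentile(p[m,2],[1,5,50,95,99]).round(4))
E
```

```text
clk 11.13 tcp [ 0.4717 -0.0307  0.1029] yawY 45.12 tilt [-0.001 -0.   ] w 0.0428 F [-0.  -1.4 -0.6] gf 6.9
tool shift [-0.0013  0.0008  0.0009]
az about tool z 0.12 joints [-0.43  0.39  0.45  2.18 -0.28  0.63  1.  ]
R jaw z range [0.0798 0.0813 0.098  0.1141 0.1155]
```

View pics/side7.png

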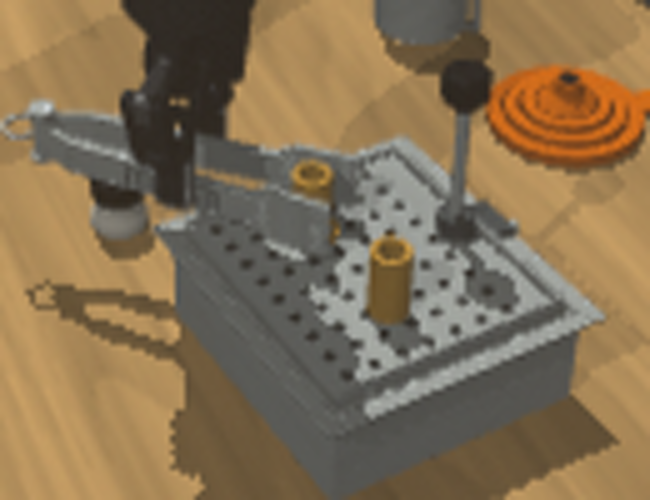

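The bushing (crop (312,195)) stands between the jaws. The jaw underside is about 79 mm up, above the collar. Close.

Call:
arm_command(rows=[{"fingers": -0.08,"x": 0,"y": 0,"z": 0,"ax": 0,"ay": 0,"az": 0},{"fingers": -0.14,"x": 0,"y": 0,"z": 0,"ax": 0,"ay": 0,"az": 0},{"fingers": -0.2,"x": 0,"y": 0,"z": 0,"ax": 0,"ay": 0,"az": 0},{"fingers": -0.26,"x": 0,"y": 0,"z": 0,"ax": 0,"ay": 0,"az": 0},{"fingers": -0.32,"x": 0,"y": 0,"z": 0,"ax": 0,"ay": 0,"az": 0},{"fingers": -0.5,"x": 0,"y": 0,"z": 0,"ax": 0,"ay": 0,"az": 0},{"fingers": -1,"x": 0,"y": 0,"z": 0,"ax": 0,"ay": 0,"az": 0},{"fingers": -1,"x": 0,"y": 0,"z": 0,"ax": 0,"ay": 0,"az": 0},{"fingers": -1,"x": 0,"y": 0,"z": 0,"ax": 0,"ay": 0,"az": 0},{"fingers": -1,"x": 0,"y": 0,"z": 0,"ax": 0,"ay": 0,"az": 0}], grip_force=50)

```text
clock: 12.02
tcp_pos: [0.4723, -0.0304, 0.1034]
orientation: [1.198, 2.904, 0.001]
contact_force: [1.1, 1.5, 1.4]
grip_width: 0.0306
gripper_force: 49.3
```

Call:
arm_command(rows=[{"fingers": -1,"x": 0,"y": 0,"z": -0.003,"ax": 0,"ay": 0,"az": 0},{"fingers": -1,"x": 0,"y": 0,"z": -0.006,"ax": 0,"ay": 0,"az": 0},{"fingers": -1,"x": 0,"y": 0,"z": -0.008,"ax": 0,"ay": 0,"az": 0},{"fingers": -1,"x": 0,"y": 0,"z": -0.008,"ax": 0,"ay": 0,"az": 0},{"fingers": -1,"x": 0,"y": 0,"z": -0.008,"ax": 0,"ay": 0,"az": 0},{"fingers": -1,"x": 0,"y": 0,"z": -0.008,"ax": 0,"ay": 0,"az": 0},{"fingers": -1,"x": 0,"y": 0,"z": -0.006,"ax": 0,"ay": 0,"az": 0},{"fingers": -1,"x": 0,"y": 0,"z": -0.003,"ax": 0,"ay": 0,"az": 0},{"fingers": -1,"x": 0,"y": 0,"z": 0,"ax": 0,"ay": 0,"az": 0},{"fingers": -1,"x": 0,"y": 0,"z": 0,"ax": 0,"ay": 0,"az": 0}])

```text
clock: 12.85
tcp_pos: [0.4719, -0.0304, 0.1534]
orientation: [1.199, 2.904, 0.0]
contact_force: [0.3, 0.4, -3.1]
grip_width: 0.0306
gripper_force: 49.6
```

Call:
arm_command(rows=[{"fingers": -1,"x": 0,"y": 0,"z": 0,"ax": 0,"ay": 0,"az": 0},{"fingers": -1,"x": 0,"y": 0,"z": 0,"ax": 0,"ay": 0,"az": 0},{"fingers": -1,"x": 0,"y": 0,"z": 0,"ax": 0,"ay": 0,"az": 0},{"fingers": -1,"x": 0,"y": 0,"z": 0,"ax": 0,"ay": 0,"az": 0},{"fingers": -1,"x": 0,"y": 0,"z": 0,"ax": 0,"ay": 0,"az": 0},{"fingers": -1,"x": 0,"y": 0,"z": 0,"ax": 0,"ay": 0,"az": 0}])

```text
clock: 13.35
tcp_pos: [0.4719, -0.0306, 0.1532]
orientation: [-1.199, -2.904, 0.0]
contact_force: [-0.5, 0.5, -2.3]
grip_width: 0.0302
gripper_force: 49.6
```

```bash
python3 - <<'E'
from h import *
go([.4723,-.0304,.1534],45)
g=grab('side')
save('side8',cv2.resize(g['frame'][180:290,280:410],None,fx=5,fy=5,interpolation=cv2.INTER_CUBIC))
p=pts(g).reshape(-1,3);c=g['frame'].astype(int).reshape(-1,3)
m=(c[:,0]-c[:,2]>45)&(p[:,2]>.076)&(np.hypot(p[:,0]-.524,p[:,1]+.086)<.03)
print(m.sum(),np.percentile(p[m],[2,50,98],axis=0).round(3).tolist())
E
```

```text
clk 13.35 tcp [ 0.4719 -0.0306  0.1532] yawY 45.13 tilt [-0. -0.] w 0.0302 F [-0.5  0.5 -2.3] gf 49.6
tool shift [-0.0002  0.0004 -0.0002]
az about tool z 0.13 joints [-0.49  0.3   0.5   2.14 -0.21  0.74  0.93]
47 [[0.5, -0.097, 0.123], [0.525, -0.081, 0.162], [0.537, -0.073, 0.434]]
```

View pics/side8.png

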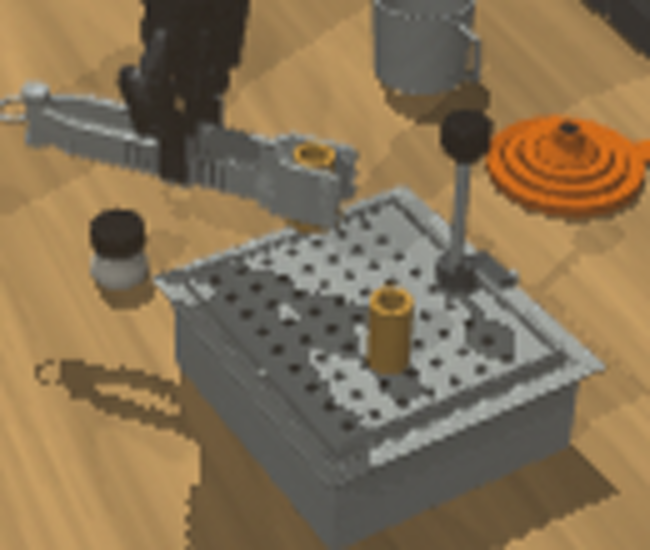

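The flanged bushing (crop (314,155)) is held in the jaws about 50 mm above the plate. The plain one stands on the raised plate at (390,330), and everything is still. Handing in.

```bash
python3 -c "
from bench import r
print(r.hand_in())"
```

```text
the job is handed in; nothing more can be done
None
```

Job handed in at about 13 s on the robot's clock; no verdict came back. The last picture shows the plate up at its stop, the plain bushing standing on it, and the flanged bushing held still in the tongs about 5 cm above it, over the pan.

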